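# Turn a drying tile over on the bench tile dryer

## Task

The clay tile on the near grid of the tile dryer has dried on its flower face: turn it over, so that it lies on the far grid with its ribbed back up. Swing it across with the dryer's hinged grids, gently and without touching the clay, leave both grids lying flat over their decks, and set the heat selector to the far deck. Leave the other things on the bench where they are.

Things in the scene. Friction and masses are not known exactly. Their poses are not given: they have to be found in the camera images.
- tile: square pressed clay tile, 90 x 90 x 11 mm, 0.12 to 0.24 kg, lying on the dryer's near grid; one face has a relief flower in a raised border (up at the start), the other parallel ribs. Origin at the centre of the block, half-way through its thickness; +z points out of the flower face. (Two more such tiles on a plywood board to the left stay there.)
- hinge_axis (a point): middle of the tile dryer's hinge rod, 70 mm above the worktop. x axis: along the rod, to the right as seen from the robot; y: level, from the near deck to the far deck; z up. Both grids hinge on this rod, between steel brackets at x = -63 and +63 mm (78 mm high). The rod is 10 mm thick and stops the tile from sliding through between the grids.
- near_grid (a joint): angle (rad) of the near wire grid, 120 mm wide, 104 mm long from the rod: 0 = flat over the near deck, pi/2 = upright, pi = folded right over onto the far side. The hinge is stiff (0.32 N m): the grid stays wherever it is left, loaded or not; swinging it with the tile takes about 5 N at the handle. Starts at 0 with the tile on it.
- far_grid (a joint): angle (rad) of the far wire grid, same size and stiff hinge: 0 = flat over the far deck, pi/2 = upright, pi = folded over onto the near side. Starts near upright (1.3 to 1.58). Lying parallel, the grids are 14 mm apart with the tile between; the near grid swung to pi pushes tile and far grid down before it, and the tile stays on the far grid when it is swung back.
- near_grid_handle (a point): middle of the near grid's handle, a round black bar 13 mm thick, 56 mm long, parallel to the hinge rod and 138 mm from it, 29 mm left of the hinge_axis point (x = -29 mm); 70 mm above the worktop when the grid is flat (angle 0 or pi). It hangs outside the housing, 27 mm free between bar and grid's end, 44 mm between the two wire arms that carry it.
- far_grid_handle (a point): middle of the far grid's handle, the same bar 29 mm to the right of the hinge_axis point (x = +29 mm), 138 mm from the rod. The two handles are staggered along the rod and pass beside each other when the grids come together. (Mind the fixed jar of brushes, 0.2 m high, left of the dryer: 0.49 m ahead of the robot and 0.05 m to its right.)
- far_deck (a point): point fixed to the dryer, 53 mm beyond the hinge rod, 63 mm above the worktop: middle of the far grid's upper side when flat, where the turned tile is to lie (its origin about 6 mm higher). Axes as hinge_axis. The dryer is a grey metal box fixed right of the robot (place and yaw vary), y = -113 to 113, x = -134 to 70 mm about the rod's middle, 45 mm high, with two slotted decks.
- selector (a joint): angle (rad) of the heat selector, three detents: -0.7 = pointer to the mark by the near deck, 0 = pointer to the ring mark, along the rod to the right (off), +0.7 = pointer to the mark by the far deck. Positive is counter-clockwise from above; about 0.1 N m to pass to the next detent. Starts at off.
- selector_grip (a point): middle of the selector's bar grip, on the knob's vertical axis, 71 mm above the worktop, on the dryer's left part (console, 50 mm high), 99 mm left of the hinge_axis point along the rod. The bar is 42 mm long, 14 mm wide, 22 mm high (58 to 81 mm above the worktop), lies along the rod at joint value 0 and turns with the joint; a white line marks its pointer end.

How it is judged:
By the outcome, as a careful person would: the job done as asked, in the order asked, and still so for the second after the job is handed in, with the robot touching nothing.
It also fails if it takes over 64 s, if anything falls off the work surface, if the arm or the gripper's body presses on something with over 40 N, if the wrist force passes 120 N, or if a joint passes its speed limit or range.

## Robot

A 6-joint arm with a two-finger parallel gripper is mounted at the origin on a cart in front of the work surface, level with it; the furniture and walls round the work are solid. World frame = base frame: x ahead of the robot, y to its left, z up, the work surface at z = 0. Lengths are in m, angles in rad, forces in N, time in s.
With the tool pointing down it reaches from about 0.325 to 0.775 m from the base axis. Payload 5.5 kg.
Tool frame: the origin (TCP) lies between the finger pads; the fingertips stand 8 mm ahead of it and the grasp point (between the pads) lies 11 mm behind it (tcp_to_tips is the distance from the TCP to the fingertips, in m); z points along the fingers, y is the direction in which the jaws open and shut (so a half turn about z gives the same grasp; the last joint's range is limited). The gripper opens to 88 mm and grips with 3 to 60 N. Pads are 20 mm wide; open, the fingers measure 115 mm over their backs; the gripper's body (75 mm by 178 mm) begins 61 mm behind the grasp point.
Start: joints at [1.292, 0.091, 1.231, -0, 1.82, -0.057], TCP at [0.132, 0.585, 0.231] pointing down, gripper open.
Joint ranges: [-2.87, 2.87], [-0.86, 2.18], [0.17, 2.46], [-1.51, 4.65], [0.06, 2.69], [-2.65, 2.65]. Speed limits (rad/s): [2.57, 2.57, 3.01, 3.14, 3.14, 3.14].

## Interface

Orientations are given as a unit quaternion [w, x, y, z].
In Python, from bench import * gives the robot as it stands. Calls block until the motion is done:
- move_to(position, orientation): joint-space move of the TCP to a pose.
- move_l(position, speed=0.15, orientation=None): straight line of the TCP; orientation=None keeps the orientation; speed is the mean speed in m/s.
- movej(angles): joint-space move.
- gripper_open() and close(): open the fingers fully, or close them until they stop; the grip force is fixed at half the most.
- hold(seconds).
- inverse_kinematics(position, orientation): joint angles nearest the present ones, or None.
- state(): the state.
- get_image(name): name is "scene" or "top" or "wrist"; returns a dict with "frame" (384x512x3 uint8, blue, green, red), "depth" (384x512 float32, m along the optical axis (not along the pixel's ray), 0 where there is no reading), "camera_matrix" (3x3 intrinsics, pixels), "k1" (the pictures are not rectified: a ray, as slopes to the right and down, at radius r is drawn at 1 + k1 r^2 times it, then the intrinsics apply), "view" (4x4, takes a point from world to camera coordinates). Camera axes: x right, y up, looking along -z (the intrinsics and any distortion apply to the point x, -y, -z); pixel columns grow to the right and rows downward; lengths in m; the calibration is good to about 2 mm. A picture is of the moment at which its call begins.
A pose or a line that the arm cannot do raises IKError and nothing moves.
- job_done(): hands the job in, once; it reports no verdict.
The state is a dict: "time": time; "joint_pos": joint angles; "dq": joint speeds; "joint_torque": joint torques, N m; "ee_pos": TCP position; "ee_rot": TCP orientation; "ft_force": force on the tool from outside, world axes, zero at the start; "moment": the same for the moment, N m; "finger_gap": finger opening in m.
Only numpy, scipy, OpenCV 4.12 (cv2) and the standard library are available. Lean on these libraries where they do the work, as an engineer would, in place of code of your own. Each camera call takes 0.05 s, during which the arm holds its last target.

## Working session

There is one attempt and no reset: what is moved stays moved. The work goes in short steps, each a Python script; the robot and the scene stay as the last script left them, time stands still between calls to the robot, and variables do not carry over. Pictures are saved under pics/ and viewed, and the job is handed in when it is done.

```bash
ls; mkdir -p pics; python3 - <<'E'
from bench import *
import cv2,pickle
for n in ("scene","top","wrist"):
    d=get_image(n); pickle.dump(d,open(f"pics/{n}0.pkl","wb"))
    cv2.imwrite(f"pics/{n}0.png",cv2.resize(d["frame"],None,fx=1.5,fy=1.5))
    print(n,d["camera_matrix"],d["k1"],d["view"])
print(state())
E
```

```text
pics
scene [[365.02937954   0.         248.90357265]
 [  0.         365.02937954 191.39768465]
 [  0.           0.           1.        ]] -0.10769258720364645 [[ 0.460617   -0.88740237 -0.01868161 -0.52919635]
 [ 0.62625505  0.31000611  0.71533267 -0.2485966 ]
 [-0.62899649 -0.34119384  0.69853431 -0.75211331]
 [ 0.          0.          0.          1.        ]]
top [[470.16803399   0.         258.43134566]
 [  0.         470.16803399 191.77697217]
 [  0.           0.           1.        ]] 0.06049822193332976 [[ 0.02197893 -0.99974522  0.00514011 -0.33753022]
 [ 0.99664605  0.02231559  0.07873162 -0.47374462]
 [-0.07882627  0.00339243  0.9968826  -0.91747464]
 [ 0.          0.          0.          1.        ]]
wrist [[275.5965265    0.         259.41814563]
 [  0.         275.5965265  193.50564417]
 [  0.           0.           1.        ]] -0.054214553838604324 [[ 0.22170537  0.97511174 -0.00195526 -0.60032236]
 [-0.94580905  0.21455425 -0.24374519  0.02993782]
 [-0.23725928  0.05588892  0.96983734 -0.38876722]
 [ 0.          0.          0.          1.        ]]
{'time': 0.15, 'joint_pos': array([ 1.29228379e+00,  9.17040871e-02,  1.23157700e+00,  1.36726820e-05,
        1.81982342e+00, -5.67015196e-02]), 'dq': array([-7.17871814e-04, -1.74329539e-03, -3.03764308e-03, -1.49139261e-04,
        4.49488566e-05, -4.23691610e-04]), 'joint_torque': array([ 1.18992346e-03, -4.47044885e+01, -4.06907201e+01,  6.98653702e-02,
        2.75669096e-02, -1.24990888e-04]), 'ee_pos': array([0.13193809, 0.58509763, 0.22977397]), 'ee_rot': array([-1.32639734e-04,  1.10676592e-01,  9.93856187e-01, -7.44225942e-04]), 'ft_force': array([-0.5459255 ,  0.15720676, -0.18881478]), 'moment': array([ 0.00356805,  0.00180118, -0.00608292]), 'finger_gap': 0.08780977108613391}
```

View pics/scene0.png

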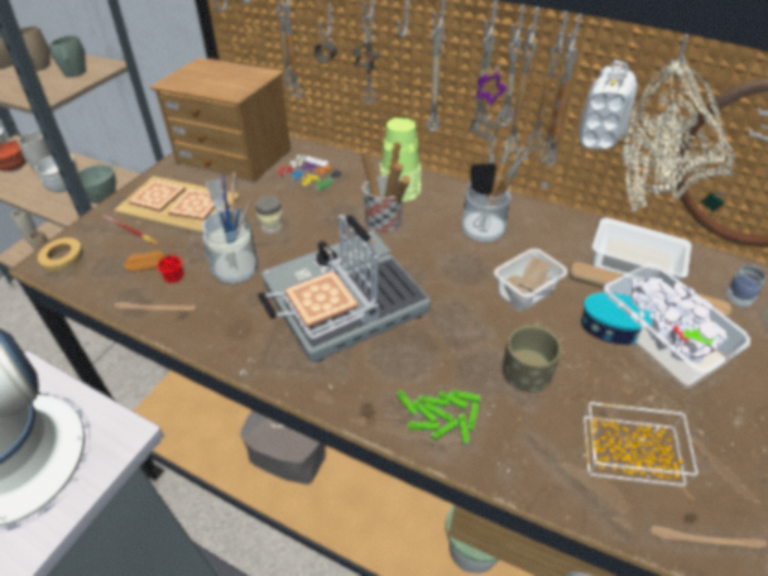

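View pics/top0.png

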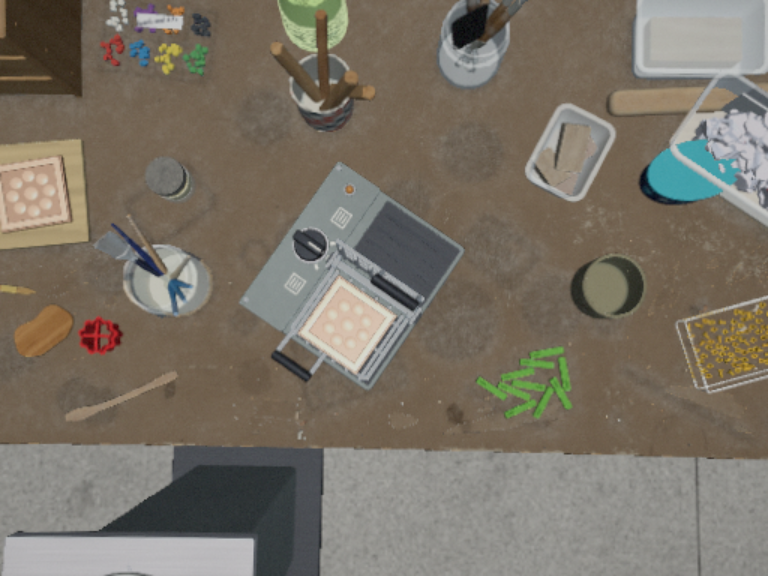

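```bash
cat > h.py <<'E'
import numpy as np,cv2,pickle
def proj(d,P):
    P=np.atleast_2d(P); c=(d["view"][:3,:3]@P.T).T+d["view"][:3,3]
    x=c[:,0]/-c[:,2]; y=-c[:,1]/-c[:,2]; s=1+d["k1"]*(x*x+y*y); K=d["camera_matrix"]
    return np.c_[K[0,0]*x*s+K[0,2],K[1,1]*y*s+K[1,2]]
def ray(d,uv):
    K=d["camera_matrix"]; q=np.array([(uv[0]-K[0,2])/K[0,0],(uv[1]-K[1,2])/K[1,1]]); p=q.copy()
    for _ in range(20): p=q/(1+d["k1"]*(p@p))
    R=d["view"][:3,:3]; o=-R.T@d["view"][:3,3]
    return o,R.T@np.array([p[0],-p[1],-1.])
def at_z(d,uv,z):
    o,r=ray(d,uv); return o+r*(z-o[2])/r[2]
E
python3 - <<'E'
from h import *
for n,(x0,y0,w,h) in {"top":(150,95,180,180),"scene":(160,130,140,115)}.items():
    d=pickle.load(open(f"pics/{n}0.pkl","rb")); c=d["frame"][y0:y0+h,x0:x0+w]
    f=600/h if n=="top" else 5
    f=int(f) 
    c=cv2.resize(c,None,fx=f,fy=f,interpolation=cv2.INTER_CUBIC)
    for i in range(0,w,20): cv2.putText(c,str(x0+i),(i*f,10),0,.35,(0,255,255)); cv2.line(c,(i*f,0),(i*f,4),(0,255,255))
    for i in range(0,h,20): cv2.putText(c,str(y0+i),(0,i*f+4),0,.35,(0,255,255))
    cv2.imwrite(f"pics/{n}0c.png",c)
E
```

```text
(no output)
```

View pics/top0c.png

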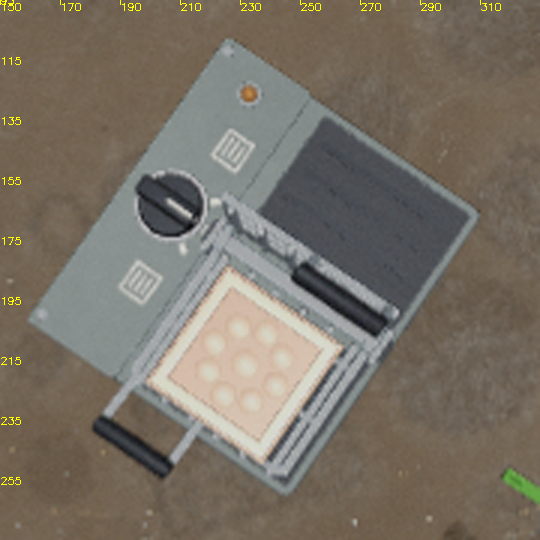

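View pics/scene0c.png

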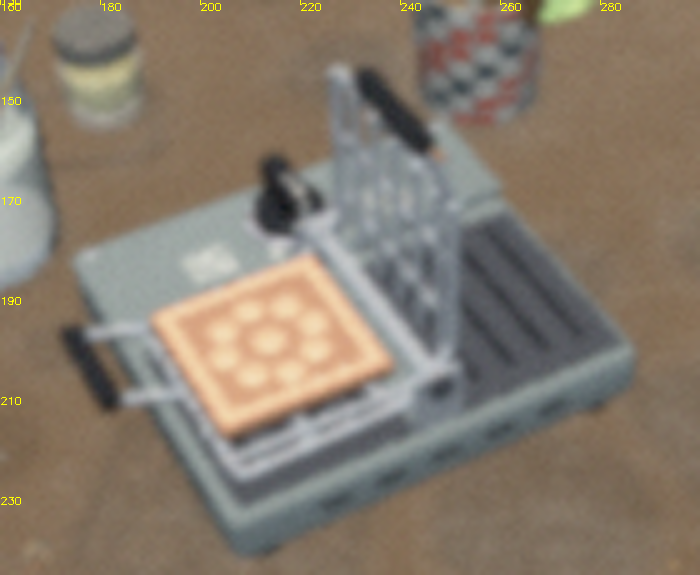

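```bash
cat > fit.py <<'E'
from h import *
from scipy.optimize import least_squares
d=pickle.load(open("pics/top0.pkl","rb")); s=pickle.load(open("pics/scene0.pkl","rb"))
def W(p,L):
    c,n=np.cos(p[2]),np.sin(p[2]); L=np.atleast_2d(L)
    return np.c_[p[0]+c*L[:,0]-n*L[:,1],p[1]+n*L[:,0]+c*L[:,1],L[:,2]]
def pts(a): 
    return np.array([[-134,113,50],[70,113,45],[70,-113,45],[-134,-113,50],[-29,-138,70],[-99,0,58],[29,138*np.cos(a),70+138*np.sin(a)]])/1000
T=np.array([[225.7,108.3],[309,165.3],[246.7,259.3],[160,201.7],[194.3,243.7],[207,163.7],[263.7,194.7]])
S=np.array([[np.nan]*2,[np.nan]*2,[np.nan]*2,[176,181],[178,203.5],[np.nan]*2,[239,152]])
f=lambda p:np.nan_to_num(np.r_[(proj(d,W(p,pts(p[3])))-T).ravel(),(proj(s,W(p,pts(p[3])))-S).ravel()*.7])
if __name__=="__main__":
    best=min((least_squares(f,[.5,-.25,y,1.4],loss='soft_l1') for y in (-2.2,-1,0,1,2.2,3)),key=lambda r:r.cost)
    print(best.x,best.cost); print(f(best.x).reshape(-1,2).round(1))
    # scene-only x depth check
    D=d["depth"]
    for uv in T: 
        u,v=np.rint(uv).astype(int); print(uv,D[v,u])
E
python3 fit.py
```

```text
[ 0.47678463 -0.31012617  4.13665794  1.56294085] 8.194263701164969
[[-0.  -2. ]
 [ 3.2 -0.2]
 [-0.   2.7]
 [-1.2  0.2]
 [ 0.7  0.3]
 [ 0.  -0.4]
 [ 0.2 -0.1]
 [ 0.   0. ]
 [ 0.   0. ]
 [ 0.   0. ]
 [-2.  -0.7]
 [-0.2 -0.3]
 [ 0.   0. ]
 [-0.6 -0.3]]
[225.7 108.3] 0.91948855
[309.  165.3] 0.96083844
[246.7 259.3] 0.9475425
[160.  201.7] 0.9533065
[194.3 243.7] 0.8723736
[207.  163.7] 0.8811951
[263.7 194.7] 0.7437536
```

```bash
cat >> h.py <<'E'
from scipy.spatial.transform import Rotation as Rn
def quat(yaw,tilt=0.):
    """tool orientation in dryer-frame plane: tilt=0 down; tilt>0 tool z leans to +y(dryer). tool y = dryer y rotated"""
    ex=np.array([np.cos(yaw),np.sin(yaw),0]); ey=np.array([-np.sin(yaw),np.cos(yaw),0]); ez=np.array([0,0,1.])
    tz=np.sin(tilt)*ey-np.cos(tilt)*ez; ty=np.cos(tilt)*ey+np.sin(tilt)*ez; tx=np.cross(ty,tz)
    q=Rn.from_matrix(np.c_[tx,ty,tz]).as_quat(); return np.r_[q[3],q[:3]]
E
python3 - <<'E'
from bench import *
from h import *
from fit import W
p=np.array([ 0.47678463,-0.31012617,4.13665794-2*np.pi])
s=state(); d=pickle.load(open("pics/wrist0.pkl","rb"))
R=d["view"][:3,:3]; o=-R.T@d["view"][:3,3]; q=s["ee_rot"]
RT=Rn.from_quat(np.r_[q[1:],q[0]]).as_matrix()
print("cam in tool",RT.T@(o-s["ee_pos"]), "look",RT.T@(-R[2]))
for tilt in (0,.4,.6,.8,.9):
  for nm,L in dict(near=[-.029,-.138,.07],pre=[-.029,-.138-.1*np.sin(tilt),.07+.1*np.cos(tilt)],up=[-.029,0,.208],far=[-.029,.138,.07]).items():
    print(tilt,nm,inverse_kinematics(list(W(p,L)[0]),list(quat(p[2],tilt))))
for a in (0,.7,.9): print("sel",inverse_kinematics(list(W(p,[-.099,0,.071])[0]),list(quat(p[2]+a,0))))
for L in ([-.03,-.0,.33],[-.03,-.10,.33],[-.03,-.08,.28]): print("view",inverse_kinematics(list(W(p,L)[0]),list(quat(p[2],0))))
E
```

```text
cam in tool [ 0.06467335  0.00116671 -0.15338595] look [-2.43837874e-01 -8.61106586e-04  9.69815627e-01]
0 near [-5.88615225e-01 -3.51661899e-01  1.92022671e+00 -4.44089210e-16
  1.57302784e+00 -1.28841845e-02]
0 pre [-5.88615225e-01 -3.74862911e-01  1.76078179e+00 -4.44089210e-16
  1.75567377e+00 -1.28841845e-02]
0 up [-5.85487274e-01  5.26230328e-03  1.35924914e+00 -4.44089210e-16
  1.77708121e+00 -9.75623409e-03]
0 far [-5.83581612e-01  4.04435177e-01  1.15115488e+00 -4.44089210e-16
  1.58600260e+00 -7.85057178e-03]
0.4 near [-0.59437453 -0.80560303  2.25913538  0.00755978  1.2881303  -0.01928068]
0.4 pre None
0.4 up [-0.58846509 -0.35971064  1.72970015  0.00505876  1.37163471 -0.0127298 ]
0.4 far [-0.58540096  0.06832049  1.58850941  0.00425875  1.08478327 -0.01089592]
0.6 near None
0.6 pre None
0.6 up [-0.5904928  -0.53862762  1.91526494  0.00907157  1.16502103 -0.0157646 ]
0.6 far [-0.5865268  -0.06639045  1.78343768  0.00830172  0.82458976 -0.014546  ]
0.8 near None
0.8 pre None
0.8 up [-0.59287203 -0.71198834  2.09946625  0.01507099  0.95424175 -0.02065775]
0.8 far [-0.587746
[... 174 characters left out ...]
9 far [-0.58836235 -0.20127798  2.03766097  0.02509236  0.40536259 -0.03091162]
sel [-4.63269131e-01  5.78818156e-02  1.54872185e+00 -4.44089210e-16
  1.53498899e+00  1.12461909e-01]
sel [-4.63269131e-01  5.78818156e-02  1.54872185e+00 -4.44089210e-16
  1.53498899e+00 -5.87538091e-01]
sel [-4.63269131e-01  5.78818156e-02  1.54872185e+00 -4.44089210e-16
  1.53498899e+00 -7.87538091e-01]
view [-5.83728306e-01  5.30753507e-02  1.09259856e+00 -4.44089210e-16
  1.99591875e+00 -7.99726580e-03]
view [-5.85435308e-01 -2.11490093e-01  1.34296500e+00 -4.44089210e-16
  2.01011775e+00 -9.70426741e-03]
view [-5.85037981e-01 -1.88463391e-01  1.41345572e+00 -4.44089210e-16
  1.91660033e+00 -9.30694037e-03]
```

```bash
python3 - <<'E'
from bench import *
from h import *
from fit import W
p=np.array([ 0.47678463,-0.31012617,4.13665794-2*np.pi])
s=state()
move_l([s["ee_pos"][0],s["ee_pos"][1],.36],0.25)
move_to(list(W(p,[.02,-.04,.34])[0]),list(quat(p[2],0)))
hold(.3)
d=get_image("wrist"); pickle.dump(d,open("pics/wrist1.pkl","wb"))
cv2.imwrite("pics/wrist1.png",cv2.resize(d["frame"],None,fx=1.5,fy=1.5,interpolation=cv2.INTER_CUBIC))
print(state()["time"],state()["ee_pos"],state()["ft_force"])
E
```

```text
4.45 [ 0.43244014 -0.30500396  0.34002201] [0.15992911 0.16564449 0.07162025]
```

View pics/wrist1.png

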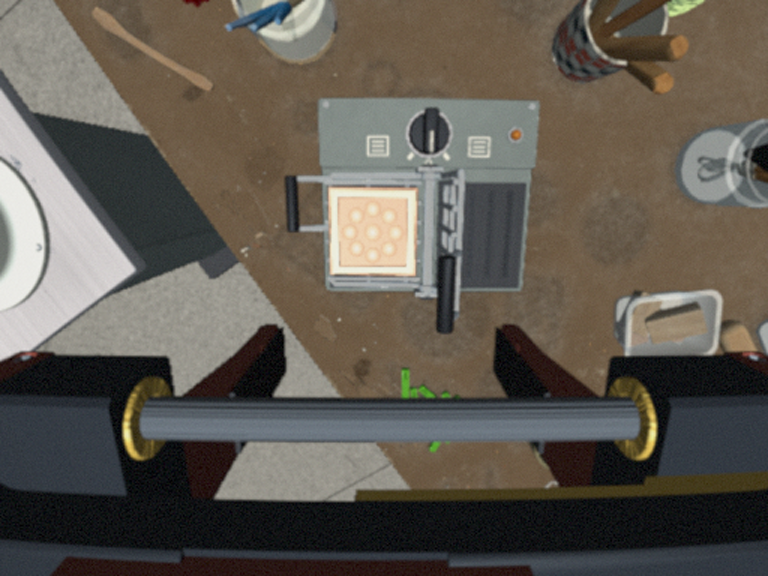

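```bash
python3 - <<'E'
from h import *
d=pickle.load(open("pics/wrist1.pkl","rb")); x0,y0,w,h=185,60,185,165; f=4
c=cv2.resize(d["frame"][y0:y0+h,x0:x0+w],None,fx=f,fy=f,interpolation=cv2.INTER_CUBIC)
c=c[:600]
cv2.imwrite("pics/wrist1c.png",c)
E
```

```text
(no output)
```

View pics/wrist1c.png

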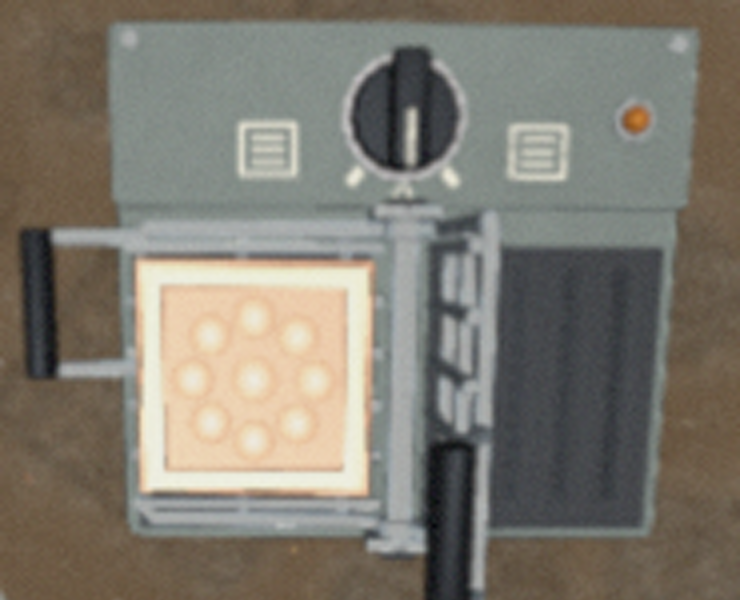

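```bash
cat > fit2.py <<'E'
from fit import *
w=pickle.load(open("pics/wrist1.pkl","rb"))
L=np.array([[-134,-113,50],[-134,113,50],[70,-113,45],[70,113,45],[-57,-138,70],[-1,-138,70],[-99,0,57],[-63,0,78],[63,0,78]])/1000
U=np.array([[110,25],[697,31],[133,535],[650,535],[36,231],[41,376],[406,117],[409,211],[396,540]])/4.+[185,60]
g=lambda p:(proj(w,W(p,L))-U).ravel()
if __name__=="__main__":
    r=least_squares(g,[.477,-.31,-2.1465],loss='soft_l1'); print("wrist",r.x,g(r.x).reshape(-1,2).round(1))
    r=least_squares(lambda p:np.r_[g(p),f(p)],[.477,-.31,-2.1465,1.5],loss='soft_l1'); print("all",r.x)
    for uv in [(137,260),(374,262),(369,495),(141,493),(255,377)]:
        q=at_z(w,np.array(uv)/4.+[185,60],.0745)-[r.x[0],r.x[1],0]; c,n=np.cos(r.x[2]),np.sin(r.x[2]); print((c*q[0]+n*q[1])*1000,(-n*q[0]+c*q[1])*1000)
E
python3 fit2.py
```

```text
wrist [ 0.47813045 -0.3093748  -2.15563249] [[-1.2 -1.6]
 [ 1.7 -1.1]
 [-2.7  1.5]
 [ 1.8  2.5]
 [-0.2 -0.9]
 [ 0.2  0.4]
 [-0.2 -0.4]
 [-0.2  0.2]
 [ 0.5  1.7]]
all [ 0.47769959 -0.30972252 -2.15062158  1.56561997]
-46.20480439828844 -99.15312057938473
-45.6334363296106 -11.366203731859576
42.59224454009323 -11.670721774793444
42.02131432952014 -100.29046043005738
-2.9846665654742406 -55.677636169910905
```

```bash
cat >> h.py <<'E'
P=np.array([.4778,-.3096,-2.153])
def W(L,p=P):
    c,n=np.cos(p[2]),np.sin(p[2]); L=np.asarray(L,float)
    return np.array([p[0]+c*L[0]-n*L[1],p[1]+n*L[0]+c*L[1],L[2]])
def bar(phi,tilt,off=.002,x=-.029,r=.138,z0=.07):
    "TCP for handle at grid angle phi (0 near flat, pi far)"
    L=np.array([x,-r*np.cos(phi),z0+r*np.sin(phi)])-off*np.array([0,np.sin(tilt),-np.cos(tilt)])
    return W(L)
E
python3 - <<'E'
from bench import *
from h import *
for t in (.4,.44,.48,.52):
  for dz in (0,.02,.05,.08,.12):
    q=inverse_kinematics(list(bar(0,t)+[0,0,dz]),list(quat(P[2],t))); print(t,dz,None if q is None else q.round(2))
for ph in np.arange(0,3.15,.52): 
    q=inverse_kinematics(list(bar(ph,.42)),list(quat(P[2],.42)));print(ph,None if q is None else q.round(2))
E
```

```text
0.4 0 [-0.59 -0.8   2.26  0.    1.29 -0.  ]
0.4 0.02 [-0.59 -0.81  2.22  0.    1.33 -0.  ]
0.4 0.05 [-0.59 -0.81  2.17  0.    1.38 -0.  ]
0.4 0.08 [-0.59 -0.8   2.11  0.    1.43 -0.  ]
0.4 0.12 [-0.59 -0.78  2.03  0.    1.49 -0.  ]
0.44 0 [-0.59 -0.86  2.29  0.    1.27 -0.  ]
0.44 0.02 None
0.44 0.05 [-0.59 -0.85  2.2   0.    1.35 -0.  ]
0.44 0.08 [-0.59 -0.85  2.15  0.    1.4  -0.  ]
0.44 0.12 [-0.59 -0.83  2.06  0.    1.46 -0.  ]
0.48 0 None
0.48 0.02 None
0.48 0.05 None
0.48 0.08 None
0.48 0.12 None
0.52 0 None
0.52 0.02 None
0.52 0.05 None
0.52 0.08 None
0.52 0.12 None
0.0 [-0.59 -0.83  2.27  0.    1.28 -0.  ]
0.52 [-0.59 -0.76  2.12  0.    1.37 -0.  ]
1.04 [-0.58 -0.59  1.92  0.    1.38 -0.  ]
1.56 [-0.58 -0.38  1.75  0.    1.36 -0.  ]
2.08 [-0.58 -0.19  1.62  0.    1.29 -0.  ]
2.6 [-0.58 -0.04  1.57  0.    1.19 -0.  ]
3.12 [-0.58  0.05  1.6   0.    1.07 -0.  ]
```

```bash
python3 - <<'E'
from bench import *
from h import *
t=.4; q=list(quat(P[2],t))
move_to(list(bar(0,t)+[0,0,.13]),q)
move_l(list(bar(0,t)+[0,0,.0]),.08)
hold(.2); s=state(); print(s["time"],s["ee_pos"]-bar(0,t),s["ft_force"])
for n in("wrist","scene"):
    d=get_image(n); pickle.dump(d,open(f"pics/{n}2.pkl","wb"))
    c=d["frame"] if n=="wrist" else d["frame"][110:250,140:300]
    cv2.imwrite(f"pics/{n}2.png",cv2.resize(c,None,fx=1.5 if n=="wrist" else 4,fy=1.5 if n=="wrist" else 4,interpolation=cv2.INTER_CUBIC))
E
```

```text
7.2833 [ 9.93119523e-05 -6.74728030e-05  2.87352654e-04] [-0.07779758  0.21860809  0.11782929]
```

View pics/wrist2.png

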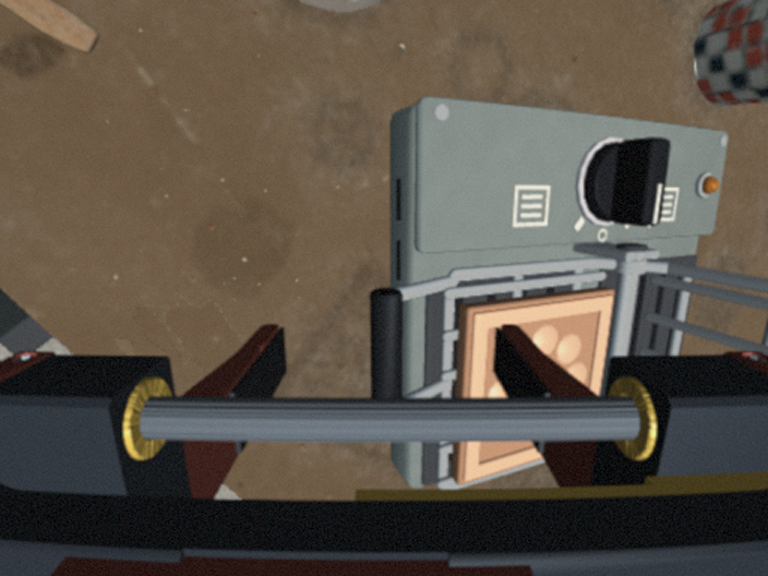

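View pics/scene2.png

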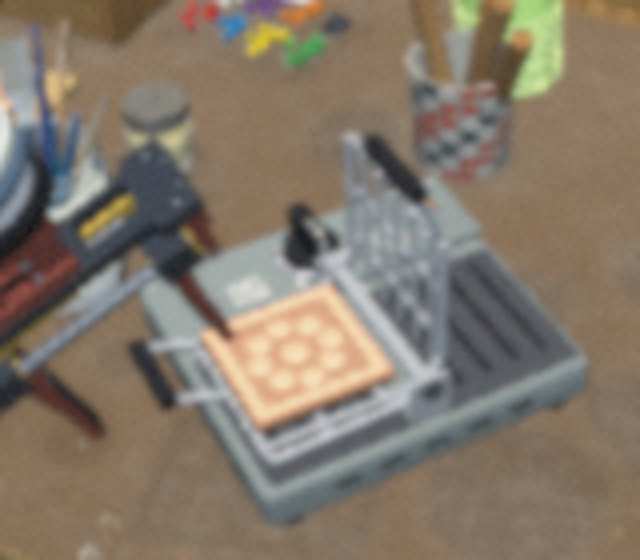

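```bash
python3 - <<'E'
from bench import *
from h import *
close(); hold(.2); s=state(); print(s["time"],s["finger_gap"],s["ee_pos"]-bar(0,.4),s["ft_force"],s["moment"])
for n in("wrist",):
    d=get_image(n)
    cv2.imwrite(f"pics/{n}3.png",cv2.resize(d["frame"],None,fx=1.5,fy=1.5))
E
```

```text
8.7333 0.012243677071071601 [-0.00077673  0.00052273 -0.00054597] [-4.77364111  2.63892157  1.81511454] [0.51136435 1.01898983 0.01349873]
```

View pics/wrist3.png

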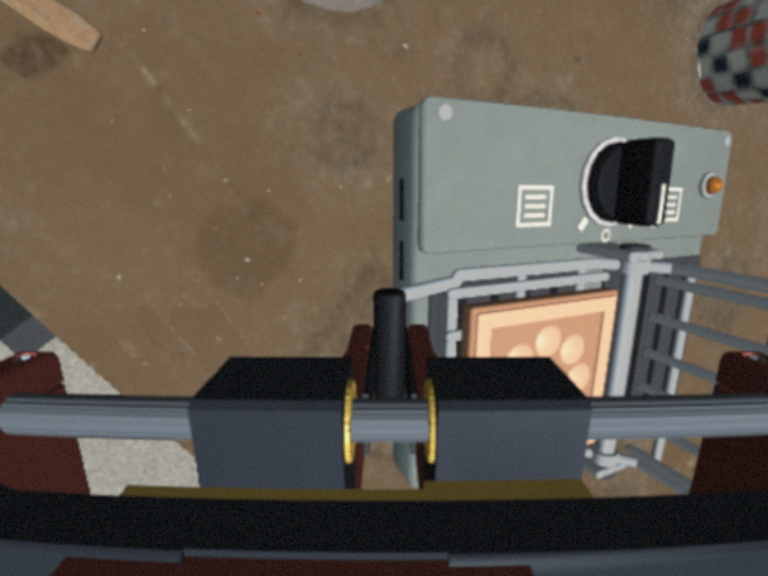

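```bash
cat > swing.py <<'E'
from bench import *
from h import *
import json,os
def swing(a0,a1,speed=.07,tilt=.4,step=.09,fmax=30,stop_t=None):
    st=json.load(open("corr.json")) if os.path.exists("corr.json") else {"c":[0,-.001,0]}
    c=np.array(st["c"]); ey=W([0,1,0])-W([0,0,0])
    q=list(quat(P[2],tilt)); n=max(1,int(np.ceil(abs(a1-a0)/step)))
    for a in np.linspace(a0,a1,n+1)[1:]:
        tgt=bar(a,tilt)+ey*c[1]+np.array([0,0,c[2]])
        move_l(list(tgt),speed,q)
        s=state(); F=s["ft_force"]; er=-np.cos(a)*ey+np.sin(a)*np.array([0,0,1]); et=np.sin(a)*ey+np.cos(a)*np.array([0,0,1])
        fr,ft,fx=F@er,F@et,F@(W([1,0,0])-W([0,0,0]))
        err=s["ee_pos"]-tgt
        print(f"{a:.2f} t={s['time']:.1f} fr={fr:.1f} ft={ft:.1f} fx={fx:.1f} gap={s['finger_gap']*1000:.1f} er={err@er*1000:.1f} et={err@et*1000:.1f} M={np.abs(s['moment']).max():.1f}")
        d=np.clip(.4*fr/6000,-.0006,.0006)*er; c=c+np.array([0,d@ey,d[2]])
        if np.linalg.norm(F)>fmax or s["finger_gap"]<.008: print("STOP",F); break
        if stop_t and abs(ft)>stop_t: print("stop_t"); break
    json.dump({"c":list(c),"a":float(a)},open("corr.json","w")); print(c)
def pic(n,k,crop=None,f=1.5):
    d=get_image(n); pickle.dump(d,open(f"pics/{n}{k}.pkl","wb")); c=d["frame"]
    if crop: x,y,w,h=crop; c=c[y:y+h,x:x+w]
    cv2.imwrite(f"pics/{n}{k}.png",cv2.resize(c,None,fx=f,fy=f,interpolation=cv2.INTER_CUBIC))
E
python3 - <<'E'
from swing import *
swing(0,.45); pic("scene",4,(140,60,200,190),3)
E
```

```text
0.09 t=9.1 fr=2.1 ft=-0.7 fx=-0.2 gap=12.3 er=0.2 et=-0.0 M=0.7
0.18 t=9.4 fr=5.0 ft=0.2 fx=-0.5 gap=12.3 er=0.3 et=-0.0 M=1.0
0.27 t=9.8 fr=5.7 ft=-1.6 fx=0.3 gap=12.2 er=0.3 et=0.8 M=1.3
0.36 t=10.1 fr=6.8 ft=-1.5 fx=0.4 gap=12.2 er=0.4 et=1.5 M=1.4
0.45 t=10.4 fr=7.7 ft=-2.1 fx=0.4 gap=12.0 er=0.5 et=2.0 M=1.5
[ 0.         -0.0027173   0.00055697]
```

View pics/scene4.png

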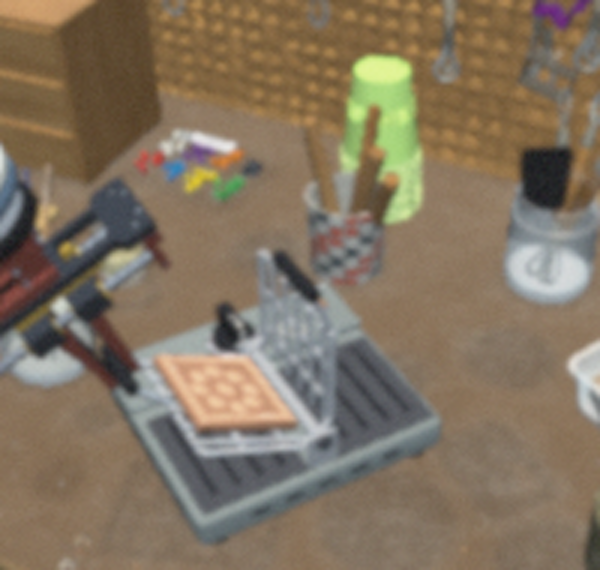

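```bash
python3 - <<'E'
from swing import *
swing(.45,1.17); pic("scene",5,(140,60,200,190),3)
E
```

```text
0.54 t=10.8 fr=6.5 ft=-2.4 fx=0.2 gap=12.3 er=0.6 et=2.3 M=1.3
0.63 t=11.1 fr=5.9 ft=-2.1 fx=0.5 gap=12.7 er=0.8 et=2.4 M=1.3
0.72 t=11.4 fr=5.8 ft=-3.1 fx=1.3 gap=12.2 er=1.2 et=2.7 M=1.1
0.81 t=11.8 fr=5.3 ft=-2.3 fx=0.8 gap=12.3 er=1.5 et=3.0 M=1.1
0.90 t=12.1 fr=6.2 ft=-0.0 fx=1.3 gap=12.2 er=1.7 et=3.1 M=0.8
0.99 t=12.4 fr=6.1 ft=-1.5 fx=0.6 gap=12.2 er=1.7 et=2.3 M=0.9
1.08 t=12.7 fr=6.8 ft=-0.4 fx=1.3 gap=12.3 er=1.5 et=2.0 M=0.7
1.17 t=13.1 fr=6.2 ft=-0.5 fx=1.1 gap=12.1 er=1.2 et=1.3 M=0.7
[ 0.         -0.0047946   0.00296727]
```

View pics/scene5.png

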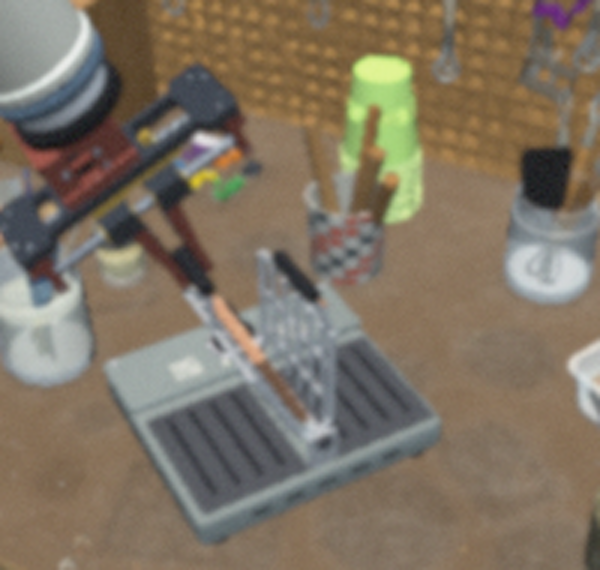

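```bash
python3 - <<'E'
from swing import *
d=get_image("wrist"); pickle.dump(d,open("pics/wrist6.pkl","wb"))
a=cv2.imread("pics/wrist3.png"); a=cv2.resize(a[270:440,300:480],None,fx=2.2,fy=2.2)
b=cv2.resize(d["frame"],None,fx=1.5,fy=1.5)[270:440,300:480]; b=cv2.resize(b,None,fx=2.2,fy=2.2)
cv2.imwrite("pics/cmp6.png",np.hstack([a,b]))
s=state(); print(s["ee_pos"],s["ee_rot"],quat(P[2],.4),s["ft_force"])
# expressed in dryer frame
c,n=np.cos(P[2]),np.sin(P[2]); q=s["ee_pos"]-[P[0],P[1],0]; print(c*q[0]+n*q[1],-n*q[0]+c*q[1],q[2], )
E
```

```text
[ 0.44475301 -0.25334279  0.20310974] [0.17662798 0.86244623 0.46472659 0.09496448] [0.17488916 0.86275531 0.46495566 0.09425118] [-2.16949499 -0.54158627  4.8924406 ]
-0.028817590885458357 -0.05853652058599038 0.20310974120890118
```

View pics/cmp6.png

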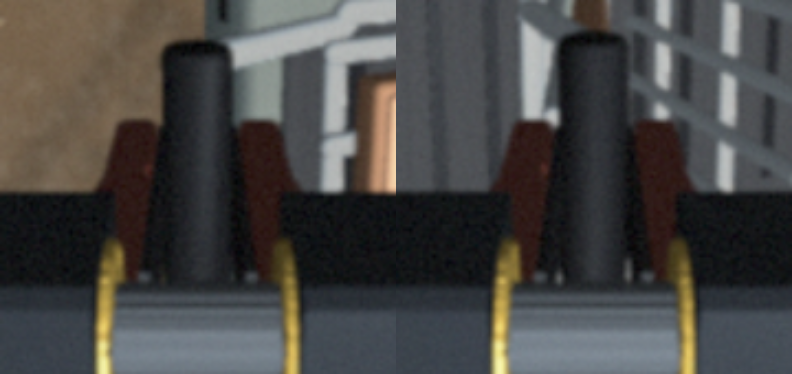

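```bash
python3 - <<'E'
from bench import *
from h import *
s=state()
d=pickle.load(open("pics/wrist6.pkl","rb")); q=s["ee_rot"]; R=Rn.from_quat(np.r_[q[1:],q[0]]).as_matrix()
for z in (-.008,-.004,0,.004,.008):
    pts=np.array([[.028,y,z] for y in(-.0065,.0065)]+[[.028,0,z-.0065]]+[[.01,y,.008] for y in (-.0065,-.014,.014)])
    uv=proj(d,s["ee_pos"]+pts@R.T); print(z,(((uv*1.5)-[300,270])*2.2+[396,0]).round(0).tolist())
E
```

```text
-0.008 [[549.0, 63.0], [627.0, 63.0], [588.0, 74.0], [554.0, 133.0], [514.0, 133.0], [663.0, 133.0]]
-0.004 [[550.0, 57.0], [626.0, 57.0], [588.0, 67.0], [554.0, 133.0], [514.0, 133.0], [663.0, 133.0]]
0 [[551.0, 51.0], [625.0, 51.0], [588.0, 61.0], [554.0, 133.0], [514.0, 133.0], [663.0, 133.0]]
0.004 [[552.0, 45.0], [625.0, 45.0], [588.0, 54.0], [554.0, 133.0], [514.0, 133.0], [663.0, 133.0]]
0.008 [[553.0, 40.0], [624.0, 40.0], [588.0, 49.0], [554.0, 133.0], [514.0, 133.0], [663.0, 133.0]]
```

```bash
python3 - <<'E'
from swing import *
for t in (.4,.2,0,-.2,-.4,-.6,-.8):
    print(t,[None if (q:=inverse_kinematics(list(bar(a,t,-.008)),list(quat(P[2],t)))) is None else q.round(2).tolist() for a in (1.57,2.4,3.14)])
s=state(); tz=Rn.from_quat(np.r_[s["ee_rot"][1:],s["ee_rot"][0]]).as_matrix()[:,2]
gripper_open(); hold(.1); print(state()["ft_force"], state()["ee_pos"]-s["ee_pos"])
move_l(list(s["ee_pos"]+.0155*tz),.05,list(quat(P[2],.4)))
close(); hold(.2); s=state(); print(s["time"],s["finger_gap"],s["ft_force"],s["moment"])
c,n=np.cos(P[2]),np.sin(P[2]); q=s["ee_pos"]-[P[0],P[1],0]; print(c*q[0]+n*q[1],-n*q[0]+c*q[1],q[2])
pic("scene",7,(140,60,200,190),3)
E
```

```text
0.4 [[-0.58, -0.35, 1.73, 0.0, 1.36, -0.0], [-0.58, -0.06, 1.56, 0.0, 1.24, -0.0], [-0.58, 0.08, 1.59, 0.0, 1.07, -0.0]]
0.2 [[-0.58, -0.17, 1.55, 0.0, 1.56, -0.0], [-0.58, 0.11, 1.36, 0.0, 1.48, -0.0], [-0.58, 0.24, 1.38, 0.0, 1.32, -0.0]]
0 [[-0.58, 0.01, 1.37, -0.0, 1.76, -0.0], [-0.58, 0.28, 1.15, -0.0, 1.71, -0.0], [-0.58, 0.41, 1.16, -0.0, 1.57, -0.0]]
-0.2 [[-0.58, 0.19, 1.19, -0.0, 1.96, -0.0], [-0.58, 0.48, 0.92, -0.0, 1.95, -0.0], [-0.58, 0.6, 0.92, -0.0, 1.82, -0.0]]
-0.4 [[-0.58, 0.36, 1.02, -0.0, 2.16, -0.0], [-0.58, 0.68, 0.68, -0.0, 2.18, -0.0], [-0.58, 0.82, 0.65, -0.0, 2.08, -0.0]]
-0.6 [[-0.58, 0.54, 0.85, -0.0, 2.35, -0.0], [-0.58, 0.91, 0.39, -0.0, 2.44, -0.0], [-0.58, 1.08, 0.3, -0.0, 2.37, -0.0]]
-0.8 [[-0.58, 0.71, 0.7, -0.0, 2.54, -0.0], None, None]
[-0.70114568  1.07855695 -0.59483473] [-0.00049345  0.00055028 -0.00161147]
16.2667 0.012401624910613938 [-0.08593495 -0.14262561  1.06210049] [0.09786274 0.30237639 0.04983055]
-0.028813028053579784 -0.05245531505193553 0.18885150666969341
```

View pics/scene7.png

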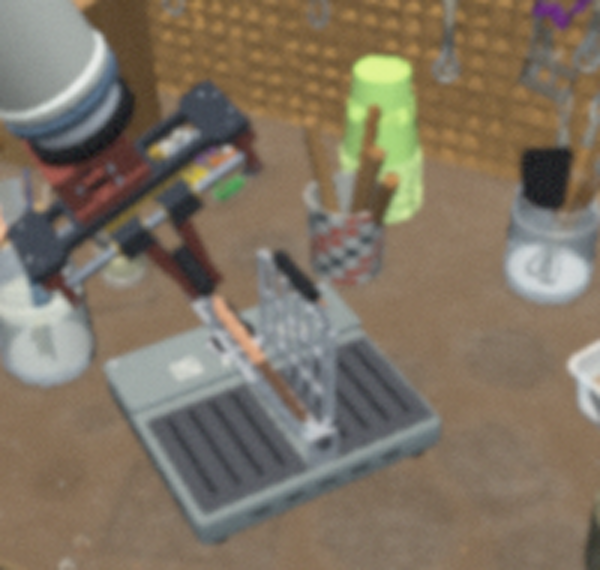

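```bash
cat > swing2.py <<'E'
from swing import *
ez=np.array([0,0,1.]); ey=W([0,1,0])-W([0,0,0])
def sw(a0,a1,tiltf,sf,c,speed=.07,step=.09,fmax=30,ftstop=None):
    n=max(1,int(np.ceil(abs(a1-a0)/step))); c=np.array(c,float)
    for a in np.linspace(a0,a1,n+1)[1:]:
        t=tiltf(a); tgt=bar(a,t,sf(a))+ey*c[0]+ez*c[1]
        move_l(list(tgt),speed,list(quat(P[2],t)))
        s=state(); F=s["ft_force"]; er=-np.cos(a)*ey+np.sin(a)*ez; et=np.sin(a)*ey+np.cos(a)*ez
        fr,ft=F@er,F@et; err=s["ee_pos"]-tgt
        print(f"{a:.2f} t={s['time']:.1f} fr={fr:.1f} ft={ft:.1f} gap={s['finger_gap']*1000:.1f} er={err@er*1000:.1f} et={err@et*1000:.1f} M={np.abs(s['moment']).max():.1f} c={(c*1000).round(1)}")
        d=np.clip(.3*fr/6000,-.0005,.0005); c=c+d*np.array([-np.cos(a),np.sin(a)])
        if np.linalg.norm(F)>fmax or s["finger_gap"]<.008: print("STOP",F); break
        if ftstop and abs(ft)>ftstop: print("ftstop"); break
    print("end",a,c.tolist()); return a,c
tilt2=lambda a:.4-.8*np.clip((a-1.157)/(np.pi-1.157),0,1)
s2=lambda a:-.008+.005*((a-1.157)-(.4-tilt2(a)))
E
python3 - <<'E'
from swing2 import *
sw(1.157,1.95,tilt2,s2,[-.001,0]); pic("scene",8,(140,60,200,190),3); pic("wrist",8)
E
```

```text
1.25 t=16.6 fr=-1.5 ft=-2.0 gap=12.1 er=-0.7 et=-0.5 M=0.8 c=[-1.  0.]
1.33 t=16.9 fr=-3.4 ft=0.5 gap=12.3 er=-0.5 et=0.0 M=0.7 c=[-1.  -0.1]
1.42 t=17.3 fr=-3.8 ft=0.4 gap=11.9 er=-0.3 et=0.1 M=0.6 c=[-0.9 -0.2]
1.51 t=17.6 fr=-2.9 ft=-0.0 gap=12.1 er=-0.1 et=0.2 M=0.6 c=[-0.9 -0.4]
1.60 t=17.9 fr=-2.6 ft=0.6 gap=12.0 er=0.1 et=0.2 M=0.6 c=[-0.9 -0.6]
1.69 t=18.2 fr=-1.8 ft=-1.3 gap=12.0 er=0.3 et=-0.0 M=0.8 c=[-0.9 -0.7]
1.77 t=18.5 fr=-1.2 ft=-1.3 gap=12.2 er=0.2 et=0.2 M=0.7 c=[-0.9 -0.8]
1.86 t=18.8 fr=-3.1 ft=-0.5 gap=12.3 er=0.1 et=0.2 M=0.6 c=[-0.9 -0.9]
1.95 t=19.2 fr=-1.7 ft=0.8 gap=12.0 er=-0.0 et=0.3 M=0.5 c=[-1. -1.]
end 1.95 [-0.0009980127600866336, -0.0010752440417974368]
```

View pics/scene8.png

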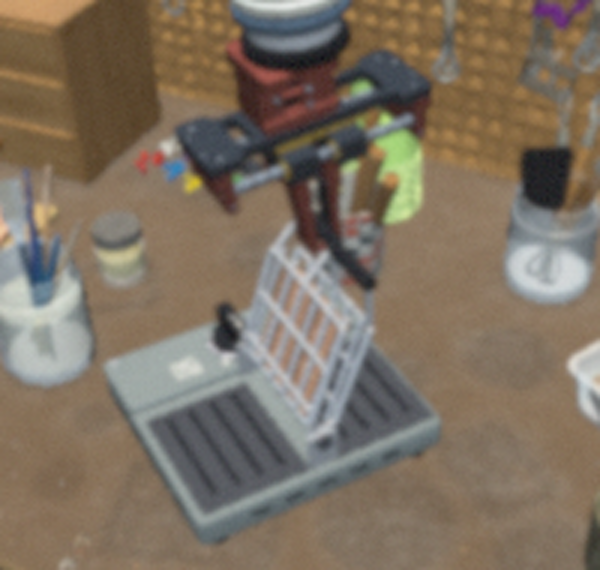

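View pics/wrist8.png

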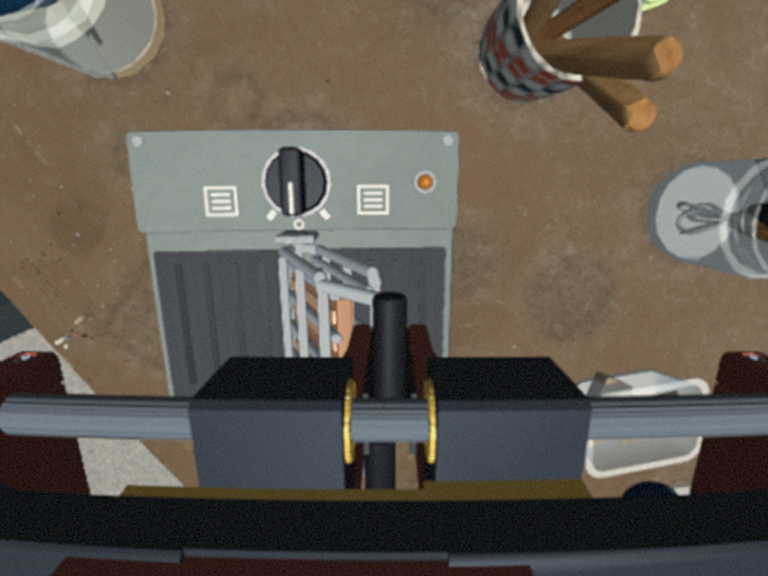

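```bash
python3 - <<'E'
from h import *
d=pickle.load(open("pics/top0.pkl","rb"));D=d["depth"]
c,n=np.cos(P[2]),np.sin(P[2])
for uv in [(246,62),(240,61),(232,58),(215,66),(195,60),(225,75),(214,20),(320,105)]:
    o,r=ray(d,uv); z=D[uv[1],uv[0]]; X=o+r*z; q=X-[P[0],P[1],0]
    print(uv,z,"dryer",(c*q[0]+n*q[1]).round(3),(-n*q[0]+c*q[1]).round(3),X[2].round(3))
E
```

```text
(246, 62) 0.8326062 dryer -0.131 0.18 0.142
(240, 61) 0.8414946 dryer -0.142 0.178 0.133
(232, 58) 0.8221603 dryer -0.152 0.169 0.152
(215, 66) 0.9646775 dryer -0.207 0.174 0.012
(195, 60) 0.8963782 dryer -0.226 0.146 0.079
(225, 75) 0.9015835 dryer -0.165 0.157 0.072
(214, 20) 0.8384884 dryer -0.22 0.21 0.141
(320, 105) 0.9692687 dryer 0.014 0.233 0.002
```

```bash
python3 - <<'E'
from swing2 import *
a,c=sw(1.95,2.95,tilt2,s2,[-.001,-.001])
if a>2.9: a,c=sw(a,3.12,tilt2,s2,c,speed=.04,step=.03,ftstop=14)
pic("scene",9,(140,60,200,190),3); pic("wrist",9)
E
```

```text
2.03 t=19.6 fr=-3.8 ft=0.9 gap=12.0 er=-0.3 et=0.1 M=0.7 c=[-1. -1.]
2.12 t=19.9 fr=-3.8 ft=1.1 gap=12.4 er=-0.3 et=0.2 M=0.7 c=[-1.1 -1.2]
2.20 t=20.2 fr=-3.9 ft=1.1 gap=12.4 er=-0.4 et=0.3 M=0.6 c=[-1.2 -1.3]
2.28 t=20.5 fr=-4.7 ft=1.8 gap=11.9 er=-0.4 et=0.2 M=0.8 c=[-1.3 -1.5]
2.37 t=20.8 fr=-5.6 ft=2.0 gap=12.1 er=-0.4 et=0.3 M=0.8 c=[-1.5 -1.7]
2.45 t=21.1 fr=-6.3 ft=2.5 gap=12.2 er=-0.4 et=0.2 M=0.9 c=[-1.7 -1.9]
2.53 t=21.4 fr=-6.8 ft=1.5 gap=12.2 er=-0.2 et=0.0 M=1.0 c=[-1.9 -2.1]
2.62 t=21.7 fr=-5.8 ft=0.9 gap=12.4 er=0.0 et=-0.1 M=1.0 c=[-2.2 -2.3]
2.70 t=22.0 fr=-5.4 ft=2.4 gap=12.6 er=0.1 et=-0.0 M=0.8 c=[-2.4 -2.4]
2.78 t=22.3 fr=-5.1 ft=1.6 gap=12.1 er=0.1 et=-0.0 M=0.8 c=[-2.7 -2.5]
2.87 t=22.6 fr=-5.0 ft=1.9 gap=12.2 er=0.2 et=-0.2 M=0.9 c=[-2.9 -2.6]
2.95 t=23.0 fr=-2.2 ft=1.8 gap=12.2 er=0.3 et=-0.0 M=0.6 c=[-3.2 -2.7]
end 2.95 [-0.0032647427044661813, -0.002701125276273381]
2.98 t=23.2 fr=-2.0 ft=-0.6 gap=12.1 er=0.3 et=-0.8 M=0.8 c=[-3.3 -2.7]
3.01 t=23.5 fr=-1.4 ft=-1.7 gap=12.1 er=0.4 et=-0.5 M=0.8 c=[-3.4 -2.7]
3.04 t=23.7 fr=-0.3 ft=-1.5 gap=12.3 er=0.3 et=-0.0 M=0.6 c=[-3.4 -2.7]
3.06 t=24.0 fr=-1.0 ft=-0.2 gap=12.2 er=0.2 et=0.4 M=0.4 c=[-3.4 -2.7]
3.09 t=24.2 fr=1.2 ft=-0.7 gap=12.1 er=0.2 et=0.6 M=0.4 c=[-3.5 -2.7]
3.12 t=24.5 fr=0.4 ft=-0.3 gap=11.9 er=0.1 et=0.7 M=0.4 c=[-3.4 -2.7]
end 3.12 [-0.003420720431851619, -0.0027289375030089577]
```

View pics/scene9.png

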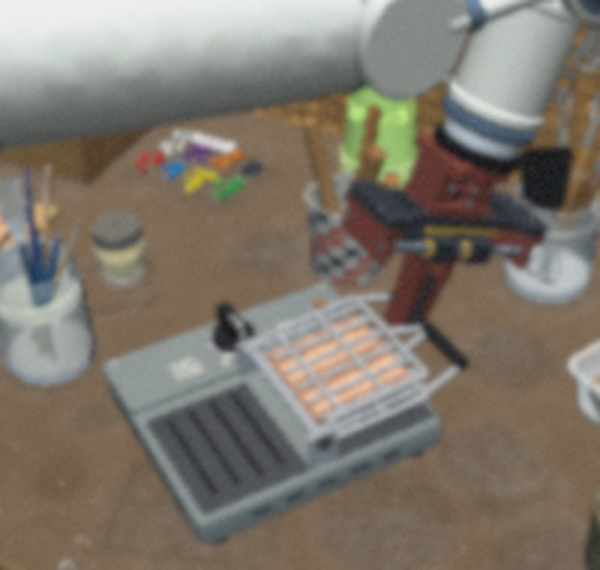

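View pics/wrist9.png

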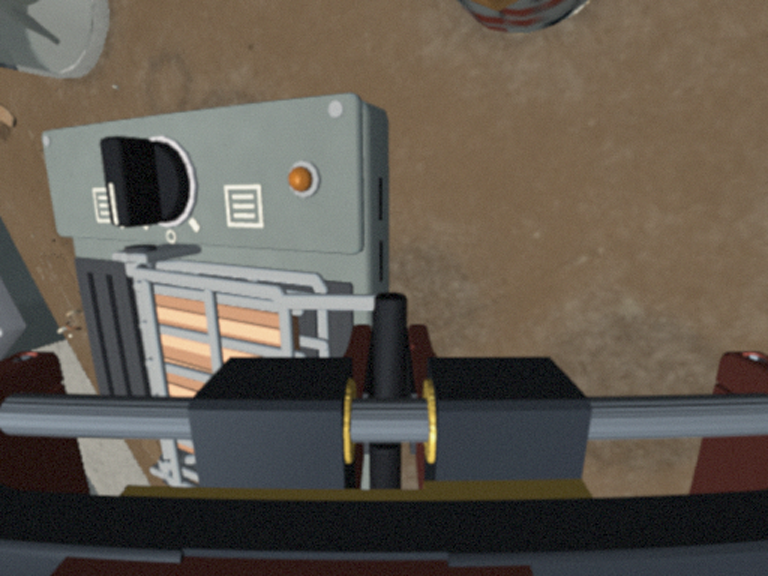

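```bash
python3 - <<'E'
from h import *
d=pickle.load(open("pics/scene9.pkl","rb"))
for ph in (2.85,2.95,3.05,3.14):
    L=lambda x:W([x,-.138*np.cos(ph),.07+.138*np.sin(ph)])
    G=lambda x:W([x,-.104*np.cos(ph),.07+.104*np.sin(ph)])
    uv=proj(d,np.array([L(-.057),L(.057),L(.001),G(.06),G(-.06)])); print(ph,((uv-[140,60])*3).round(0).tolist())
E
python3 -c "
import cv2
a=cv2.imread('pics/scene9.png')[260:480,210:500]; cv2.imwrite('pics/s9c.png',cv2.resize(a,None,fx=2.6,fy=2.6))"
```

```text
2.85 [[385.0, 263.0], [459.0, 338.0], [422.0, 300.0], [427.0, 363.0], [351.0, 282.0]]
2.95 [[388.0, 274.0], [462.0, 349.0], [424.0, 311.0], [429.0, 371.0], [354.0, 290.0]]
3.05 [[390.0, 285.0], [463.0, 360.0], [426.0, 322.0], [430.0, 380.0], [355.0, 299.0]]
3.14 [[390.0, 296.0], [462.0, 371.0], [425.0, 333.0], [430.0, 388.0], [356.0, 307.0]]
```

View pics/s9c.png

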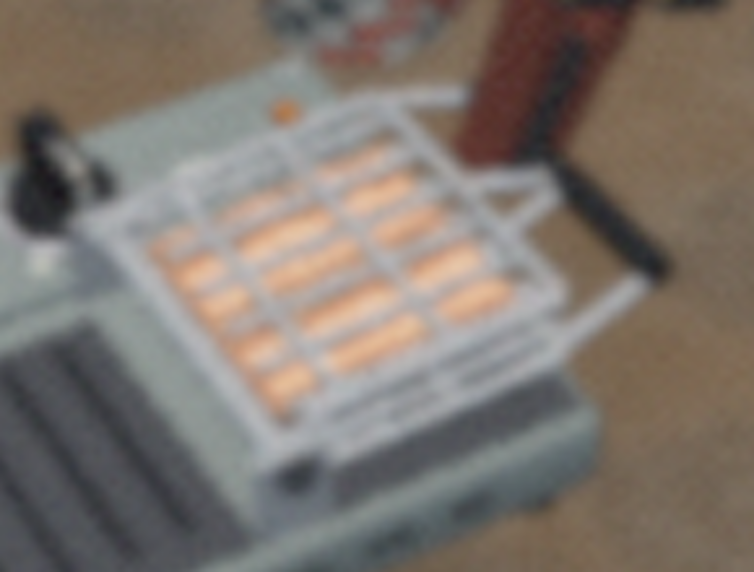

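```bash
python3 - <<'E'
from swing2 import *
import swing2
a,c=sw(3.12,3.36,lambda a:-.4,lambda a:s2(np.pi),[-.0034,-.0027],speed=.03,step=.024,ftstop=12)
pic("scene",10,(140,60,200,190),3)
print(state()["ee_pos"])
a=cv2.imread('pics/scene10.png')[260:480,210:500]; cv2.imwrite('pics/s10c.png',cv2.resize(a,None,fx=2.6,fy=2.6))
E
```

```text
3.14 t=24.8 fr=0.5 ft=-1.1 gap=12.5 er=0.0 et=0.3 M=0.5 c=[-3.4 -2.7]
3.17 t=25.1 fr=-2.1 ft=-5.8 gap=12.3 er=-0.1 et=-1.0 M=0.7 c=[-3.4 -2.7]
3.19 t=25.3 fr=-2.8 ft=-14.2 gap=12.1 er=0.0 et=-4.2 M=1.4 c=[-3.5 -2.7]
ftstop
end 3.192 [-0.0036222322642467477, -0.0026902189005136223]
[ 0.6054646  -0.35893454  0.06262016]
```

View pics/s10c.png

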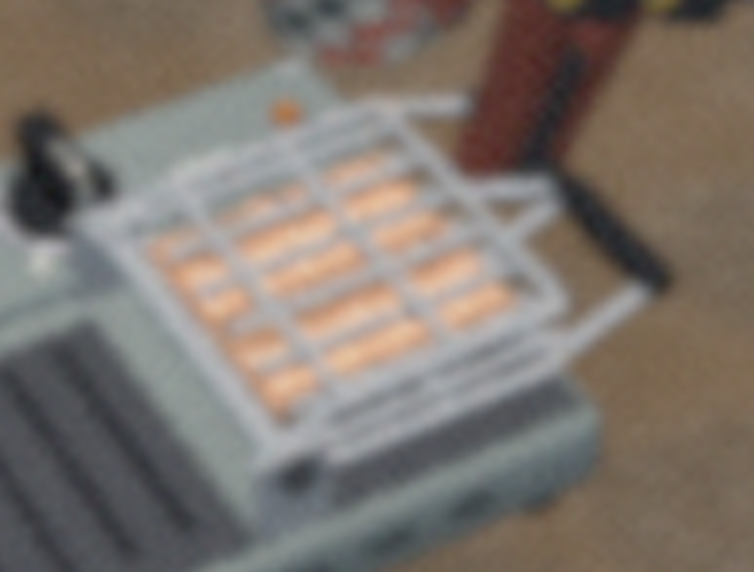

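```bash
python3 - <<'E'
from swing2 import *
a,c=sw(3.14,3.05,tilt2,lambda a:-.008,[-.001,0],speed=.04)
pic("scene",11,(140,60,200,190),3)
a=cv2.imread('pics/scene11.png')[260:480,210:500]; cv2.imwrite('pics/s11c.png',cv2.resize(a,None,fx=2.6,fy=2.6))
a,c=sw(3.05,2.4,tilt2,lambda a:-.008,c,speed=.07)
pic("scene",12,(140,60,200,190),3)
print(c)
E
```

```text
3.09 t=25.8 fr=-1.4 ft=0.7 gap=12.0 er=-0.2 et=0.1 M=0.4 c=[-1.  0.]
3.05 t=26.1 fr=-0.2 ft=2.4 gap=12.1 er=-0.0 et=-0.2 M=0.6 c=[-1.1 -0. ]
end 3.05 [-0.0010797571415566078, -4.241850441658611e-06]
2.97 t=26.5 fr=-0.7 ft=-0.5 gap=11.9 er=0.2 et=-1.3 M=0.5 c=[-1.1 -0. ]
2.89 t=26.8 fr=1.0 ft=-0.7 gap=12.4 er=0.4 et=-0.9 M=0.5 c=[-1.1 -0. ]
2.81 t=27.1 fr=3.1 ft=-0.3 gap=11.9 er=0.5 et=-0.5 M=0.7 c=[-1.1  0. ]
2.72 t=27.4 fr=4.7 ft=0.5 gap=12.1 er=0.5 et=-0.2 M=0.8 c=[-0.9  0.1]
2.64 t=27.7 fr=4.8 ft=-0.3 gap=12.1 er=0.5 et=-0.2 M=0.8 c=[-0.7  0.1]
2.56 t=28.0 fr=6.3 ft=-0.0 gap=12.2 er=0.6 et=-0.2 M=0.8 c=[-0.5  0.3]
2.48 t=28.3 fr=7.5 ft=-0.4 gap=12.1 er=0.6 et=-0.2 M=0.9 c=[-0.2  0.4]
2.40 t=28.6 fr=6.9 ft=0.1 gap=12.1 er=0.5 et=-0.2 M=0.9 c=[0.1 0.7]
end 2.4 [0.00032297528415280326, 0.0009005341252294473]
[0.00032298 0.00090053]
```

View pics/scene12.png

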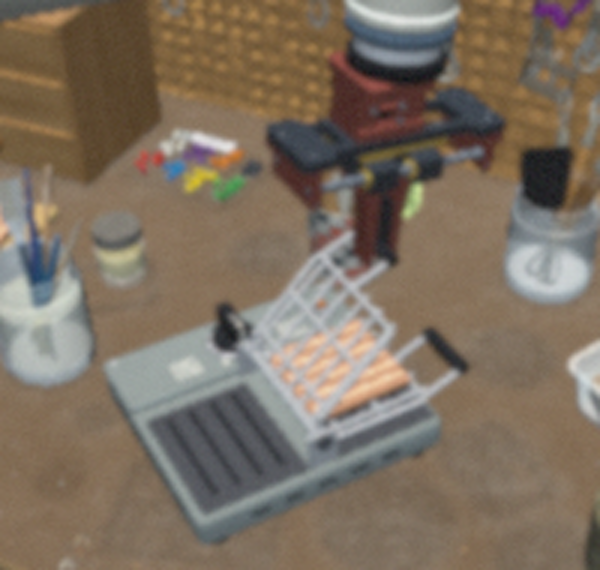

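```bash
python3 - <<'E'
from swing2 import *
a,c=sw(2.4,1.157,tilt2,lambda a:-.008,[.0003,.0009],speed=.09,step=.1)
s=state(); q=s["ee_rot"]; R=Rn.from_quat(np.r_[q[1:],q[0]]).as_matrix()
cc,n=np.cos(P[2]),np.sin(P[2]); q=s["ee_pos"]-[P[0],P[1],0]; print(cc*q[0]+n*q[1],-n*q[0]+cc*q[1],q[2],np.hypot(-n*q[0]+cc*q[1],q[2]-.07))
pic("scene",13,(140,60,200,190),3)
E
```

```text
2.30 t=29.0 fr=7.6 ft=-0.1 gap=12.1 er=0.6 et=-0.3 M=0.8 c=[0.3 0.9]
2.21 t=29.2 fr=8.1 ft=-0.9 gap=12.4 er=0.7 et=-0.2 M=0.8 c=[0.6 1.2]
2.11 t=29.5 fr=8.7 ft=-0.7 gap=11.7 er=0.7 et=-0.1 M=0.9 c=[0.8 1.5]
2.02 t=29.8 fr=9.3 ft=0.4 gap=12.2 er=0.8 et=0.1 M=0.9 c=[1.  1.9]
1.92 t=30.1 fr=9.7 ft=0.1 gap=12.6 er=0.9 et=-0.1 M=0.8 c=[1.2 2.3]
1.83 t=30.4 fr=9.8 ft=-0.8 gap=12.1 er=0.9 et=0.0 M=0.9 c=[1.4 2.8]
1.73 t=30.7 fr=9.9 ft=0.8 gap=12.3 er=0.7 et=-0.0 M=0.8 c=[1.5 3.2]
1.64 t=31.0 fr=9.9 ft=-0.4 gap=12.2 er=0.6 et=-0.1 M=0.6 c=[1.6 3.7]
1.54 t=31.3 fr=10.1 ft=-0.5 gap=11.7 er=0.4 et=-0.2 M=0.4 c=[1.6 4.2]
1.44 t=31.6 fr=10.3 ft=-0.8 gap=12.2 er=0.5 et=-0.3 M=0.4 c=[1.6 4.7]
1.35 t=31.9 fr=9.0 ft=-0.7 gap=12.2 er=0.4 et=-0.5 M=0.3 c=[1.5 5.2]
1.25 t=32.2 fr=8.8 ft=-0.3 gap=12.2 er=-0.0 et=-0.9 M=0.2 c=[1.4 5.6]
1.16 t=32.5 fr=9.3 ft=-0.3 gap=12.2 er=-0.1 et=-1.2 M=0.2 c=[1.3 6.1]
end 1.157 [0.0011199065908307387, 0.006486794971522549]
-0.02970292613481959 -0.05216360026619524 0.19448712320629696 0.13497438659579514
```

View pics/scene13.png

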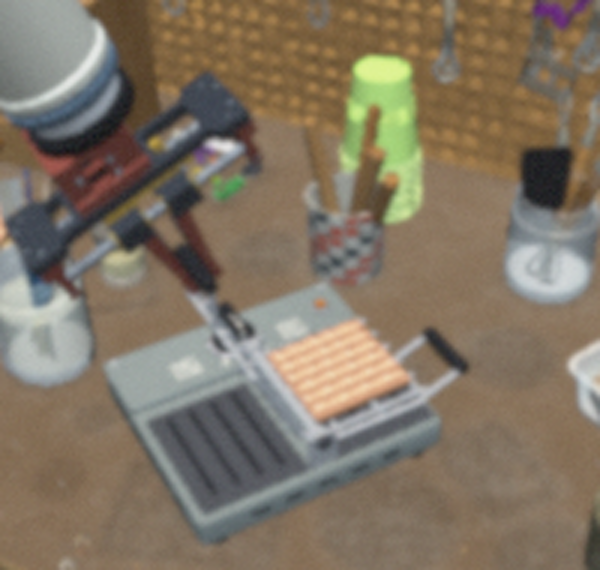

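```bash
python3 - <<'E'
from swing2 import *
a,c=sw(1.13,.12,lambda a:.4,lambda a:-.002,[-.001,0],speed=.09,step=.1)
if a<.2: a,c=sw(a,-.12,lambda a:.4,lambda a:-.002,c,speed=.04,step=.03,ftstop=10)
s=state(); cc,n=np.cos(P[2]),np.sin(P[2]); q=s["ee_pos"]-[P[0],P[1],0]; print(-n*q[0]+cc*q[1],q[2])
pic("scene",14,(140,60,200,190),3); pic("wrist",14)
E
```

```text
1.04 t=32.9 fr=7.9 ft=-3.1 gap=12.0 er=-0.5 et=-2.1 M=0.4 c=[-1.  0.]
0.95 t=33.2 fr=4.8 ft=-2.7 gap=11.8 er=-0.8 et=-2.3 M=0.6 c=[-1.2  0.3]
0.85 t=33.5 fr=0.8 ft=-2.1 gap=12.6 er=-0.7 et=-1.6 M=0.7 c=[-1.3  0.5]
0.76 t=33.8 fr=-0.7 ft=-1.5 gap=12.1 er=-0.3 et=-1.1 M=0.6 c=[-1.4  0.6]
0.67 t=34.1 fr=0.3 ft=-1.9 gap=11.9 er=-0.1 et=-0.9 M=0.7 c=[-1.3  0.5]
0.58 t=34.4 fr=1.3 ft=-0.9 gap=12.1 er=-0.0 et=-0.8 M=0.6 c=[-1.4  0.5]
0.49 t=34.6 fr=-3.2 ft=-0.3 gap=12.3 er=-0.2 et=-0.8 M=0.6 c=[-1.4  0.6]
0.40 t=34.9 fr=-4.4 ft=-1.1 gap=12.2 er=-0.3 et=-0.9 M=0.8 c=[-1.3  0.5]
0.30 t=35.2 fr=-4.6 ft=-1.4 gap=12.3 er=-0.1 et=-1.1 M=0.7 c=[-1.1  0.4]
0.21 t=35.5 fr=-4.9 ft=-1.6 gap=12.2 er=-0.1 et=-1.2 M=0.7 c=[-0.8  0.4]
0.12 t=35.8 fr=-4.1 ft=-3.1 gap=12.3 er=0.1 et=-1.2 M=0.6 c=[-0.6  0.3]
end 0.12 [-0.0003996396696539661, 0.00027912942873009275]
0.09 t=36.1 fr=-1.3 ft=-1.6 gap=12.0 er=0.3 et=-0.9 M=0.5 c=[-0.4  0.3]
0.06 t=36.3 fr=-1.1 ft=-1.2 gap=12.5 er=0.3 et=-0.6 M=0.4 c=[-0.3  0.3]
0.03 t=36.6 fr=0.2 ft=-2.0 gap=11.9 er=0.3 et=-0.5 M=0.5 c=[-0.3  0.3]
0.00 t=36.8 fr=1.7 ft=-1.5 gap=11.7 er=0.3 et=-0.3 M=0.6 c=[-0.3  0.3]
-0.03 t=37.1 fr=10.3 ft=9.8 gap=12.3 er=-0.0 et=1.9 M=1.1 c=[-0.4  0.3]
-0.06 t=37.3 fr=20.0 ft=23.2 gap=12.2 er=-1.1 et=4.9 M=1.4 c=[-0.9  0.3]
STOP [-16.35752423  14.03858069  21.99833901]
end -0.06 [-0.0013678603895929402, 0.00022502723440669966]
-0.137072039864455 0.06506698136067846
```

View pics/scene14.png

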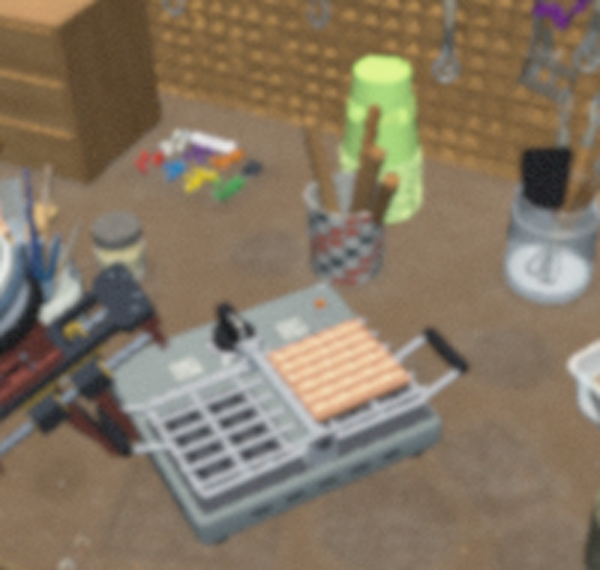

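View pics/wrist14.png

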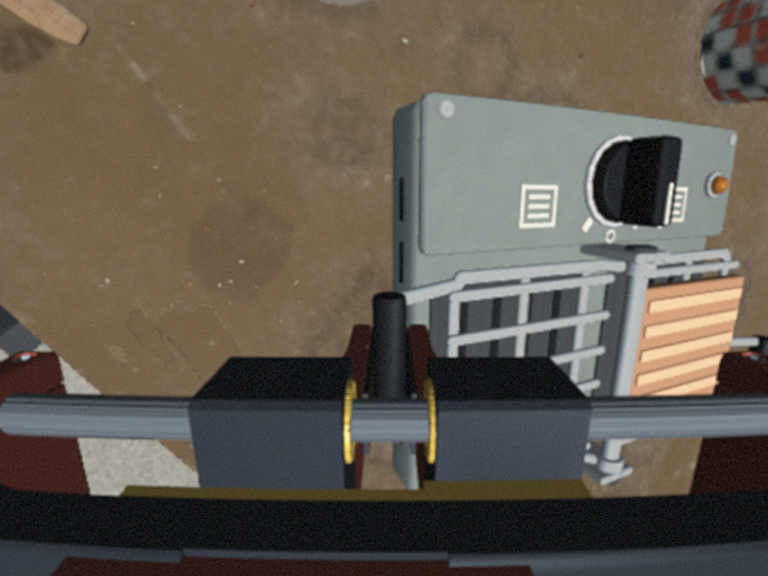

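```bash
python3 - <<'E'
from swing2 import *
q4=list(quat(P[2],.4)); s=state()
move_l(list(s["ee_pos"]+[0,0,.001]+ey*0.0005),.05,q4); hold(.1); print(state()["ft_force"])
gripper_open(); s=state(); print(s["ft_force"],s["time"],s["finger_gap"])
move_l(list(s["ee_pos"]+[0,0,.13]),.2,q4)
q0=list(quat(P[2],0))
close()
move_to(list(W([.029,.138,.13])),q0); s=state(); print(s["time"],s["ft_force"],s["finger_gap"])
move_l(list(W([.029,.138,.093])),.08,q0)
for z in np.arange(.091,.078,-.002):
    move_l(list(W([.029,.138,z])),.04,q0); s=state(); print(z,s["ee_pos"][2],s["ft_force"].round(1),s["time"])
    if s["ft_force"][2]>12: break
pic("scene",15,(140,60,200,190),3)
move_l(list(W([.029,.138,.13])),.12,q0); print(state()["time"])
pic("scene",16,(140,60,200,190),3); pic("top",16,(150,95,180,180),3)
a=cv2.imread('pics/scene16.png')[260:480,210:500]; cv2.imwrite('pics/s16c.png',cv2.resize(a,None,fx=2.6,fy=2.6))
E
```

```text
[-2.44703197  6.32247534  1.94389097]
[0.93376374 0.35592086 0.02879104] 39.0 0.08748338597630188
42.425 [-0.24922243 -0.37106579 -0.46361393] 0.0002868020575438437
0.091 0.09136433546537004 [-0.6  0.2 -0.1] 43.2917
0.089 0.08897920743411851 [ 0.  -0.5  0.1] 43.5417
0.087 0.08678278521792249 [-0.8 -0.2 -0.6] 43.7917
0.08499999999999999 0.08491247279105156 [-0.5 -0.2  0.5] 44.0417
0.08299999999999999 0.08468965249632927 [-1.9  2.4  6.3] 44.2917
0.08099999999999999 0.08452972314304553 [-4.7  3.7 12.1] 44.5417
45.15
```

View pics/scene16.png

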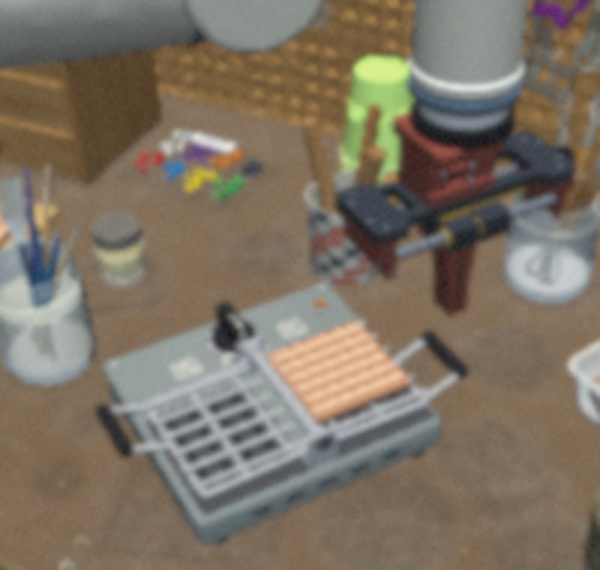

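View pics/scene15.png

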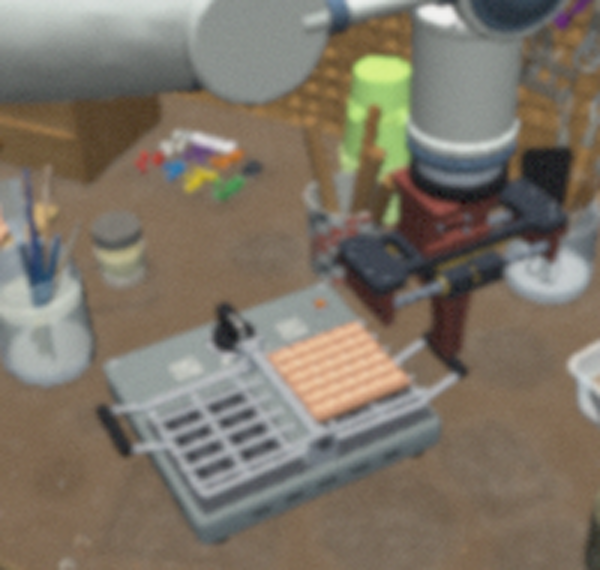

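```bash
python3 - <<'E'
from swing2 import *
q0=list(quat(P[2],0))
move_l(list(W([.029,.138,.18])),.2,q0)
move_to(list(W([-.099,0,.18])),q0); gripper_open()
move_l(list(W([-.099,0,.073])),.12,q0); s=state(); print(s["time"],s["ft_force"])
pic("wrist",17)
E
```

```text
48.8417 [0.21997705 0.19264849 0.24182061]
```

View pics/wrist17.png

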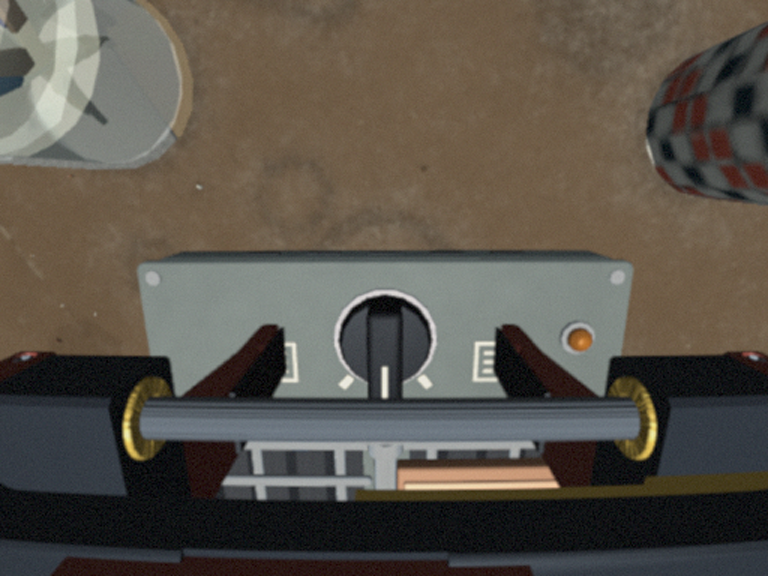

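```bash
python3 - <<'E'
from swing2 import *
close(); s=state(); print(s["time"],s["finger_gap"],s["ft_force"].round(1))
for a in (.25,.5,.72):
    move_to(list(W([-.099,0,.073])),list(quat(P[2]+a,0))); s=state(); print(a,s["time"],s["ft_force"].round(1),s["moment"].round(2),s["finger_gap"])
gripper_open()
move_l(list(W([-.099,0,.17])),.15); s=state(); print(s["time"],s["ft_force"].round(1))
pic("wrist",18); pic("scene",18,(140,60,200,190),3)
E
```

```text
50.0167 0.013900877029089225 [-3.9  2.6  2.6]
0.25 50.3667 [-4.9  1.9  3.4] [ 0.4   0.95 -0.02] 0.01397320881348731
0.5 50.7167 [-6.7  3.4  3.2] [0.44 1.02 0.07] 0.013665384535771083
0.72 51.0417 [-6.2  2.5  3.1] [ 0.45  1.04 -0.01] 0.013610525468298293
53.05 [ 0.6 -0.5 -0.6]
```

View pics/wrist18.png

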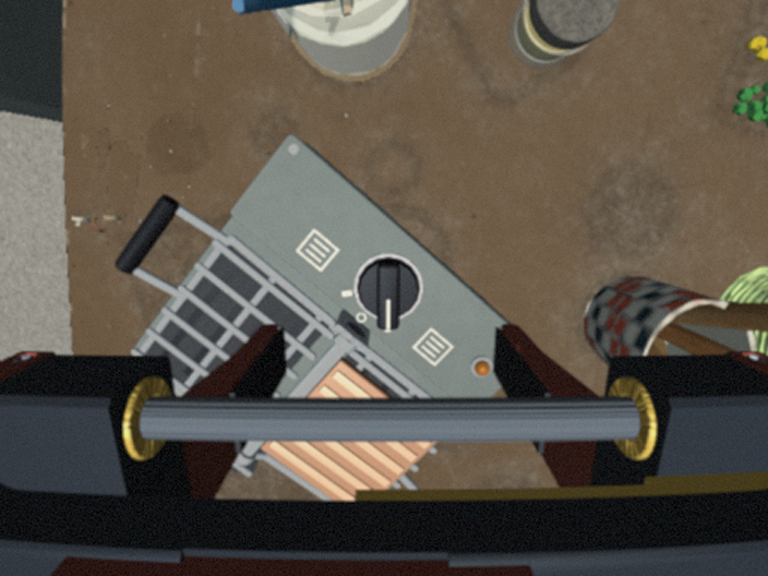

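View pics/scene18.png

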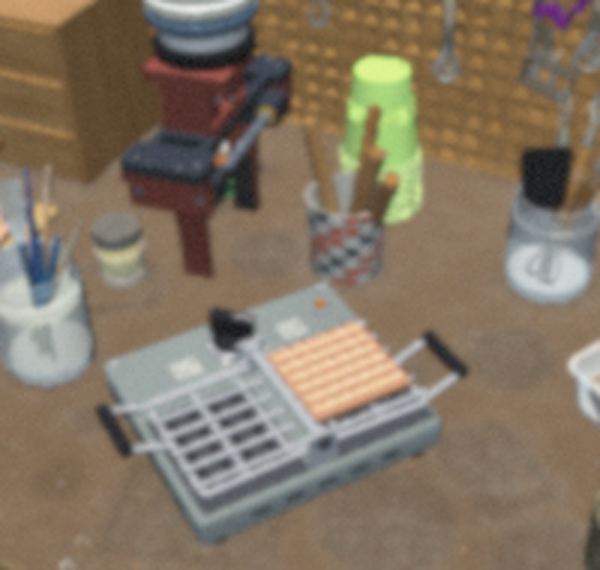

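The wrist view shows the pointer (388,315) covering the far mark, with the tile ribs up on the far grid. Both grids are flat and nothing is touching the gripper, so I'm handing in.

```bash
python3 -c "
from bench import *
job_done(); print(state()['time'])"
```

```text
the job is handed in; nothing more can be done
the job is handed in; nothing more can be done
```

The tile is turned over: it lies ribbed side up on the far grid, both grids are flat over their decks, and the heat selector is on the far deck. I handed in at about 53 s of the 64 s allowed.

**How it went**
- I swung the near grid over by its handle, carrying the tile and the far grid down together, then swung it back.
- I pressed the far handle down to make sure that grid was flat.
- I turned the selector last.

**Last checks**
- **Clay:** the gripper did not touch the tile. The open finger passed about 8 mm above it by calculation.
- **Forces:** the highest wrist force I read was about 31 N, when I pressed the near grid against its stop.
- **Far grid:** when pressed, it stopped within about 0.3 mm of the flat height. An earlier picture had suggested it was still about 0.03 rad up.
- **Selector:** I turned it 0.72 rad, and the picture shows its pointer at the far-deck mark.
- **Other things:** I steered clear of them, and nothing looked moved in the pictures I took. I did not take a final picture of the whole bench.

**What went wrong:** during the first lift the handle bar slipped towards the fingertips, so I stopped with the grid at 1.16 rad and gripped it deeper. It crept in the grip on the way back as well, but it held.

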